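Sweep the loose rubber feet into the catch tray

ROBOT

A 7-joint arm with a two-finger parallel gripper is mounted at the origin on a cart in front of the work surface, level with it; the furniture and walls round the work are solid. World frame = base frame: x ahead of the robot, y to its left, z up, the work surface at z = 0. Lengths are in m, angles in degrees, forces in N, time in s.
With the tool pointing down it reaches from about 0.425 to 0.875 m from the base axis. Payload 4.7 kg.
Tool frame: the origin (TCP) lies at the very end of the fingers, on their centre line; the grasp point (between the pads) lies 19 mm behind it (pinch_z is the distance from the TCP to the grasp point, in m); z points along the fingers, y is the direction in which the jaws open and shut (so a half turn about z gives the same grasp; the last joint's range is limited). The gripper opens to 87 mm and grips with 3 to 60 N. Pads are 19 mm wide; open, the fingers measure 117 mm over their backs; the gripper's body (75 mm by 190 mm) begins 51 mm behind the grasp point.
Start: joints at [-68.864, 18.392, -4.016, 83.108, 1.295, 78.541, -3.26], TCP at [0.226, 0.61, 0.223] pointing down, gripper open.
Joint ranges: [-163.93, 163.93], [-17.29, 119.83], [-79.2, 71.16], [3.27, 140.29], [-89.18, 269.18], [5.43, 117.66], [-154.24, 154.24]. Speed limits (degrees/s): [147.25, 147.25, 180, 180, 180, 180, 180].

INTERFACE

Orientations are given as [roll, pitch, yaw] about the fixed x, y, z axes, in that order (R = Rz(yaw) Ry(pitch) Rx(roll)).
In Python, from cell import get_obs, read_camera, camera_params, sign_off, pinch_z gives the robot as it stands.
- The arm moves only by the shell command python3 -m handwheel 'ROWS' [FORCE]. ROWS is JSON, a list of rows, each a list of 5 numbers: the finger opening in m, from 0 to 0.087, then the shift along the tool's x, y, z in m, then the turn about the tool's z in rad. In form: [[jaw, tx, ty, tz, twist], ...]. A call has 1 to 20 rows; each row is the pose to reach, as a shift and turn from the pose commanded when the call began, along the tool's axes at that moment; what a row does not reach only later rows make up. A row lasts 1/10 s, in which the tool goes at most 50 mm and 8.59 degrees, less where a joint would pass 70% of its speed; a pose out of reach is approached as far as the arm can. A call with a gripper value outside its range is refused whole. The fingers move at their own pace and stop on an object; FORCE is the grip in N (left out, the last holds). Time passes only in rows, so rows that repeat a pose let the fingers close. It gives the time, the measured TCP pose, the force and the opening at its end, in the units of the state.
- get_obs(): the state, without advancing time (a new reading comes with each control period).
- read_camera(name): name is "scene" or "top" or "wrist"; returns the picture (420x560x3 uint8, blue, green, red); there is no depth.
- camera_params(name): a dict with "camera_matrix" (3x3 intrinsics, pixels), "k1" (the pictures are not rectified: a ray, as slopes to the right and down, at radius r is drawn at 1 + k1 r^2 times it, then the intrinsics apply), "R" (3x3) and "t" (3): a world point X has camera coordinates R X + t. Camera axes: x right, y down, z forward; pixel columns grow to the right and rows downward; lengths in m; the calibration is good to about 2 mm. A picture is of the moment at which its call begins: read the wrist's pose just before it. camera_params takes no time and is no camera call; for the wrist camera it gives the pose at the moment of the call.
- sign_off(): hands the job in, once; it reports no verdict.
The state is a dict: "time_s": time; "qpos": joint angles; "joint_velocities": joint speeds; "effort": joint torques, N m; "tool_pos": TCP position; "tool_rot": TCP orientation; "force": force on the tool from outside, world axes, zero at the start; "wrist_torque": the same for the moment, N m; "grip_width": finger opening in m.
Only numpy, scipy, OpenCV 4.12 (cv2) and the standard library are available. Lean on these libraries where they do the work, as an engineer would, in place of code of your own. Each camera call takes 0.05 s, during which the arm holds its last target.

TASK

Three small black rubber feet lie about near the front of the bench: sweep them along the bench top with the closed fingertips, through the open front of the three-sided metal catch tray, until all three lie flat and completely inside it. Only push them, never pick them up or tip them over, and leave the round tin, the brass cup and the USB stick where they are.

Things in the scene. Friction and masses are not known exactly. Their poses are not given: they have to be found in the camera images.
- catch_tray: low three-sided catch tray of bent bare aluminium, screwed to the bench; no floor (the bench top runs through), no front wall. Inside 170 mm wide (along its y) and 85 mm deep (along its x); walls 26 mm high, 3 mm thick; a flange 3 mm thick with screw heads runs 13 mm outward along each side. Origin: middle of the open front edge, on the bench top; its x axis points into the tray, away from the robot (turned up to about 0.2 rad), y to the left, z up.
- foot_a: black round rubber end cap (a foot), 27 mm in diameter, 13 mm tall, about 20 g, standing loose on the bench; origin at the centre of its underside, z up. It slides when pushed from the side and may creep off sideways on a long push; any of the three may be in any place of the row.
- foot_b: black round rubber end cap (a foot), 27 mm in diameter, 13 mm tall, about 20 g, standing loose on the bench; origin at the centre of its underside, z up. It slides when pushed from the side and may creep off sideways on a long push; any of the three may be in any place of the row.
- foot_c: black round rubber end cap (a foot), 27 mm in diameter, 13 mm tall, about 20 g, standing loose on the bench; origin at the centre of its underside, z up. It slides when pushed from the side and may creep off sideways on a long push; any of the three may be in any place of the row.
- tin: round pale tin with a lid, 34 mm in diameter, 22 mm tall, loose, standing in the same row as the feet; origin at the centre of its underside. Not to be moved.
- cup: round brass cup filled with wool, 52 mm in diameter, 34 mm tall, loose, left of the row; origin at the centre of its underside. Not to be moved.
- usb: black USB stick, 18 x 50 x 8 mm, long along its y, loose, left of the catch tray; origin at the centre of its underside. Not to be moved.
- microscope: white microscope on a boom stand, fixed: an obstacle to keep the arm clear of. Origin on the bench, axes x ahead, y left. From it, head and column: x -0.13 to 0.13, y 0.04 to 0.46, up to 0.46 m high; two level bars run to the right at x 0.07, 0.18 to 0.29 m up, to an end block at x 0.04 to 0.12, y -0.45 to -0.35. The way is free nearer the robot than x -0.14.

How it is judged (in metres and radians):
At the end, for the whole second after the job is handed in: All three rubber feet stand flat on the bench, at rest, inside the catch tray: each foot's centre at least 12 mm behind the line of the open front and between the walls. The tin, the cup and the USB stick are within 12 mm of where they stood (x of foot_a in the frame of catch_tray between 0.012 and 0.085 m and y of foot_a in the frame of catch_tray between -0.085 and 0.085 m and height (world z) of each of foot_a, foot_b, foot_c below 0.004 m and angle between each of foot_a, foot_b, foot_c's own z axis and vertical below 0.15 rad and linear speed of each of foot_a, foot_b, foot_c below 0.01 m/s and x of foot_b in the frame of catch_tray between 0.012 and 0.085 m and y of foot_b in the frame of catch_tray between -0.085 and 0.085 m and x of foot_c in the frame of catch_tray between 0.012 and 0.085 m and y of foot_c in the frame of catch_tray between -0.085 and 0.085 m and distance of each of tin, cup, usb from where it was at the start of the episode below 0.012 m); the robot touches nothing.
It fails at once if a rubber foot is lifted off the bench (its underside more than 10 mm up) (height (world z) of any of foot_a, foot_b, foot_c above 0.01 m).
It fails at once if a rubber foot is tipped over (more than 0.6 rad) (angle between any of foot_a, foot_b, foot_c's own z axis and vertical above 0.6 rad).
It fails at once if the tin, the cup or the USB stick is shoved (more than 12 mm) or tipped (distance of any of tin, cup, usb from where it was at the start of the episode above 0.012 m or angle between any of tin, cup, usb's own z axis and vertical above 0.5 rad).
It also fails if it takes over 67 s, if anything falls off the work surface, if the arm or the gripper's body presses on something with over 40 N, if the wrist force passes 120 N, or if a joint passes its speed limit or range.

## Working session

There is one attempt and no reset: what is moved stays moved. The work goes in short steps, Python scripts to look and compute and a shell command to move; the robot and the scene stay as the last step left them, time stands still between calls to the robot, and variables do not carry over. Pictures are saved under pics/ and viewed, and the job is handed in when it is done.

```bash
mkdir -p pics; ls; python3 - <<'E'
from cell import *
import cv2
print(get_obs(), pinch_z)
for n in ("scene","top","wrist"):
    p=camera_params(n); print(n,p)
    cv2.imwrite(f"pics/{n}0.png",read_camera(n))
E
```

```text
pics
{'time_s': 0.0, 'qpos': array([-68.86388126,  18.44004227,  -4.01781269,  83.17412747,
         1.29379361,  78.53935073,  -3.26002024]), 'joint_velocities': array([-0.05852495,  0.10575966,  0.01570083, -0.15688614,  0.03725708,
        0.04103257, -0.03347389]), 'effort': array([ 2.67352370e-04, -4.91300690e+01, -4.04286291e-01, -3.12524450e+01,
       -6.39817631e-02,  4.40561422e-02,  1.80157290e-04]), 'tool_pos': array([0.22563778, 0.60900348, 0.22145745]), 'tool_rot': array([-1.79891663e+02,  3.72576180e-03,  1.59675521e+02]), 'force': array([ 0.62312251, -0.34212589,  0.41577325]), 'wrist_torque': array([ 0.03015301, -0.03618411,  0.01136892]), 'grip_width': 0.08704681602769429} 0.0187
scene {'camera_matrix': array([[411.32059572,   0.        , 288.31075958],
       [  0.        , 411.32059572, 204.89804428],
       [  0.        ,   0.        ,   1.        ]]), 'k1': -0.05073732207434359, 'R': array([[-0.09506137, -0.99544158,  0.0077065 ],
       [-0.81443205,  0.07331932, -0.57560813],
       [ 0.57241923, -0.06099452, -0.81768936]]), 't': array([0.06256966, 0.44527055,
[... 167 characters left out ...]
      ,   1.        ]]), 'k1': -0.04199158626115285, 'R': array([[-2.73973000e-02, -9.99624622e-01,  4.99528222e-05],
       [-9.95722017e-01,  2.72859276e-02, -8.82787755e-02],
       [ 8.82442746e-02, -2.46833922e-03, -9.96095806e-01]]), 't': array([0.00164686, 0.50655434, 1.19952718])}
wrist {'camera_matrix': array([[322.74230455,   0.        , 281.83693891],
       [  0.        , 322.74230455, 207.78596469],
       [  0.        ,   0.        ,   1.        ]]), 'k1': -0.03788903413484101, 'R': array([[ 0.34791504,  0.93752374, -0.00208625],
       [ 0.90900709, -0.33678616,  0.24552231],
       [ 0.22948037, -0.08731732, -0.9693887 ]]), 't': array([-0.64808247, -0.03004565,  0.3882997 ])}
```

View pics/top0.png

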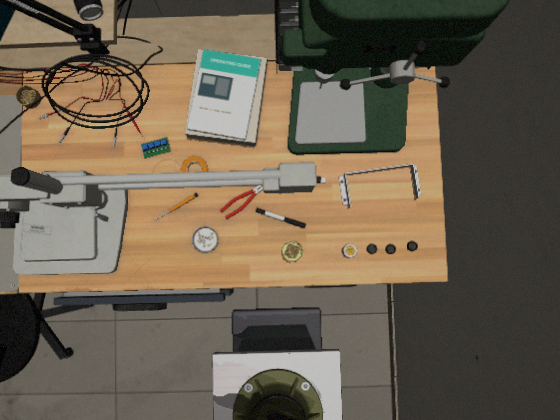

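View pics/scene0.png

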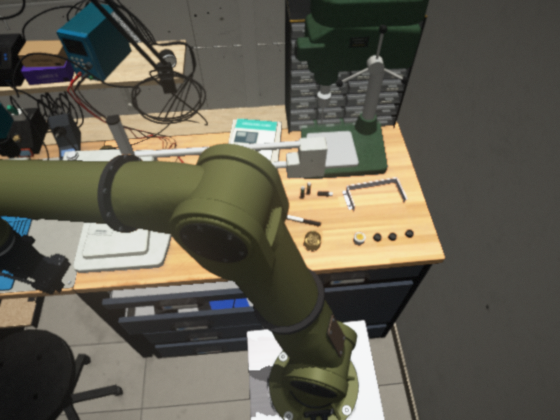

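View pics/wrist0.png

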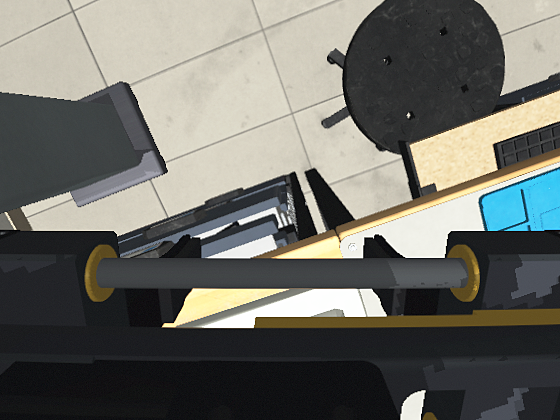

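```bash
python3 - <<'E'
import cv2
t=cv2.imread("pics/top0.png"); s=cv2.imread("pics/scene0.png")
cv2.imwrite("pics/topz.png",cv2.resize(t[150:290,270:450],None,fx=4.4,fy=4.2,interpolation=cv2.INTER_CUBIC))
cv2.imwrite("pics/scz.png",cv2.resize(s[160:270,280:440],None,fx=5,fy=5,interpolation=cv2.INTER_CUBIC))
E
```

```text
(no output)
```

View pics/topz.png

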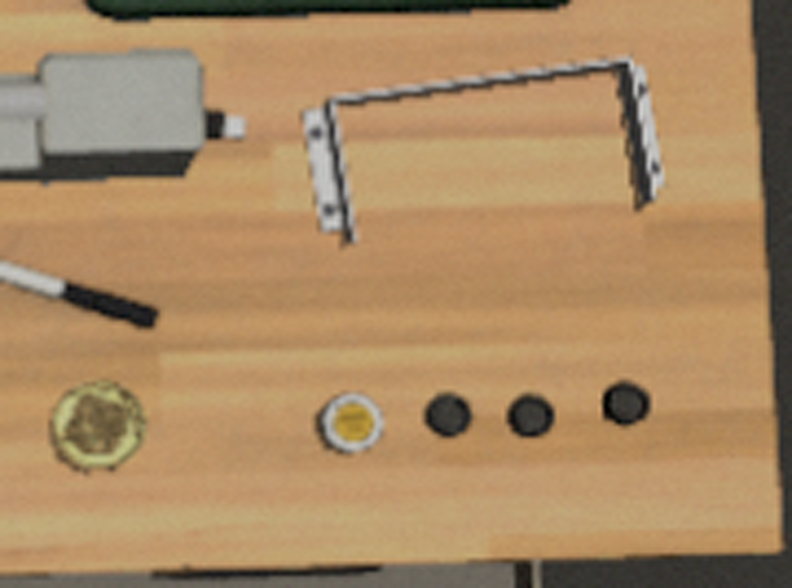

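View pics/scz.png

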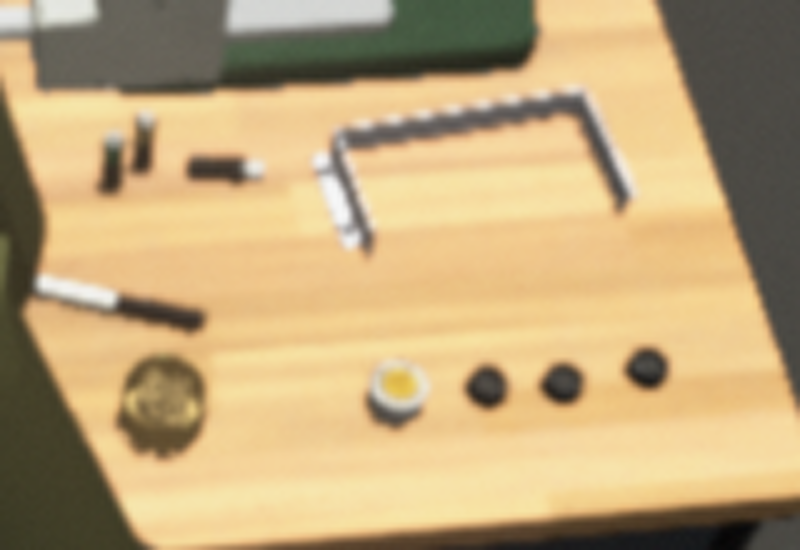

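```bash
cat > h.py <<'E'
import numpy as np, cv2
from cell import *
def ray(n,uv,z,p=None):
    p=p or camera_params(n)
    D=np.array([p['k1'],0,0,0,0.])
    q=cv2.undistortPoints(np.array(uv,float).reshape(-1,1,2),p['camera_matrix'],D)[:,0]
    d=np.c_[q,np.ones(len(q))]@p['R']; c=-p['R'].T@p['t']
    return c+d*((z-c[2])/d[:,2])[:,None]
def dark(im,roi,thr=75,amin=20):
    x0,y0,x1,y1=roi
    m=(im[y0:y1,x0:x1].max(2)<thr).astype(np.uint8)
    n,l,st,c=cv2.connectedComponentsWithStats(m)
    return [(c[i]+[x0,y0],st[i,4]) for i in range(1,n) if amin<=st[i,4]<400]
E
python3 - <<'E'
from h import *
t=cv2.imread("pics/top0.png"); s=cv2.imread("pics/scene0.png")
for n,im,roi in(("top",t,(360,230,430,262)),("scene",s,(370,222,420,248))):
    for c,a in dark(im,roi): print(n,c,a,ray(n,[c],0.008)[0])
z=lambda u,v:(270+u/4.4,150+v/4.2)
w=lambda u,v:(280+u/5,160+v/5)
print("tray top, z=.026: Lfront,Lback,Rback,Rfront");print(ray("top",[z(350,240),z(330,100),z(630,62),z(648,205)],.0))
print(ray("top",[z(340,232),z(330,100),z(630,62),z(652,197)],.026))
print(ray("scene",[w(368,238),w(340,140),w(583,95),w(630,195)],.026))
print("tin",ray("top",[z(352,422)],.022),ray("scene",[w(400,383)],.022))
print("cup",ray("top",[z(97,425)],.034),ray("scene",[w(165,388)],.034))
print("usb R end",ray("top",[z(245,127)],.004),"scene ends",ray("scene",[w(188,167),w(264,170)],.006))
print("blk",ray("top",[z(45,60),z(200,60),z(45,150),z(200,150)],.29))
print("table edge R",ray("top",[z(782,550),z(765,200),z(0,570)],0))
E
```

```text
top [411.49350649 245.83116883] 77 [ 0.40539311 -0.35018537  0.008     ]
top [371.41666667 248.58333333] 72 [ 0.40143388 -0.24883649  0.008     ]
top [390.27631579 248.77631579] 76 [ 0.39958117 -0.29628385  0.008     ]
scene [409.04545455 233.81818182] 22 [ 0.40050394 -0.3483418   0.008     ]
scene [376.61904762 237.80952381] 21 [ 0.39584421 -0.24523385  0.008     ]
scene [391.83333333 236.83333333] 24 [ 0.39490449 -0.29259392  0.008     ]
tray top, z=.026: Lfront,Lback,Rback,Rfront
[[ 0.50791779 -0.19931331  0.        ]
 [ 0.59373558 -0.19119686  0.        ]
 [ 0.6126154  -0.36756149  0.        ]
 [ 0.52451544 -0.37336165  0.        ]]
[[ 0.51053459 -0.18985721  0.026     ]
 [ 0.58964218 -0.18737975  0.026     ]
 [ 0.608126   -0.36004511  0.026     ]
 [ 0.52659355 -0.36826612  0.026     ]]
[[ 0.50071331 -0.19106573  0.026     ]
 [ 0.57899161 -0.18732811  0.026     ]
 [ 0.60188942 -0.35548577  0.026     ]
 [ 0.51866257 -0.36548331  0.026     ]]
tin [[ 0.39824959 -0.19274064  0.022     ]] [[ 0.39674322 -0.19166004  0.022     ]]
cup [[ 0.4004964  -0.04878254  0.034     ]] [[ 0.39928168 -0.04854314  0.034     ]]
usb R end [[ 0.57790226 -0.14074738  0.004     ]] scene ends [[ 0.58075518 -0.08902025  0.006     ]
 [ 0.57388149 -0.1383726   0.006     ]]
blk [[ 0.57035628 -0.02236614  0.29      ]
 [ 0.56848854 -0.09140893  0.29      ]
 [ 0.52801817 -0.02117096  0.29      ]
 [ 0.52614654 -0.08992721  0.29      ]]
table edge R [[ 0.31450087 -0.43999036  0.        ]
 [ 0.52573419 -0.44197464  0.        ]
 [ 0.31586881  0.00788841  0.        ]]
```

```bash
python3 -m handwheel '[[0,0,0,0,-0.12],[0,0,0,0,-0.24],[0,0,0,0,-0.355],[0,0,0,0,-0.355]]' 20
```

```text
time_s: 0.55
tool_pos: [0.2258, 0.6093, 0.2221]
tool_rot: [-180.0, -0.0, -180.0]
force: [0.1, 0.6, 0.2]
grip_width: 0.063
```

```bash
python3 -m handwheel '[[0,-0.004,-0.044,0,0],[0,-0.009,-0.089,0,0],[0,-0.014,-0.134,0,0],[0,-0.024,-0.179,0,0],[0,-0.039,-0.224,0,0],[0,-0.064,-0.264,0,0],[0,-0.089,-0.304,0,0],[0,-0.114,-0.344,0,0],[0,-0.144,-0.379,0,0],[0,-0.164,-0.419,0,0]]'; python3 -c "
from cell import *;print(get_obs()['qpos'])"
```

```text
time_s: 1.55
tool_pos: [0.3913, 0.189, 0.2228]
tool_rot: [179.9, 0.1, 179.8]
force: [1.6, -0.1, 0.3]
grip_width: 0.0003
[-45.00161765  -8.93561135  14.22721851 112.17036642   2.23778023
  76.41901083  58.34506569]
```

```bash
python3 -m handwheel '[[0,-0.020,-0.040,0,0],[0,-0.035,-0.085,0,0],[0,-0.045,-0.130,0,0],[0,-0.045,-0.180,0,0],[0,-0.045,-0.230,0,0],[0,-0.040,-0.280,0,0],[0,-0.030,-0.330,0,0],[0,-0.020,-0.380,0,0],[0,-0.005,-0.425,0,0],[0,0.010,-0.470,0,0],[0,0.030,-0.510,0,0],[0,0.040,-0.540,0,0],[0,0.040,-0.540,0,0]]'; python3 -c "
from cell import *;import cv2;print(get_obs()['qpos'])
cv2.imwrite('pics/w1.png',read_camera('wrist'));cv2.imwrite('pics/t1.png',read_camera('top'))"
```

```text
time_s: 2.85
tool_pos: [0.347, -0.3542, 0.223]
tool_rot: [-179.9, 0.0, 179.3]
force: [0.0, 0.7, -0.3]
grip_width: 0.0003
[-20.46900964  -4.60849596  61.13228405 106.17818905   4.25161127
  76.00086503 128.90076069]
```

View pics/w1.png

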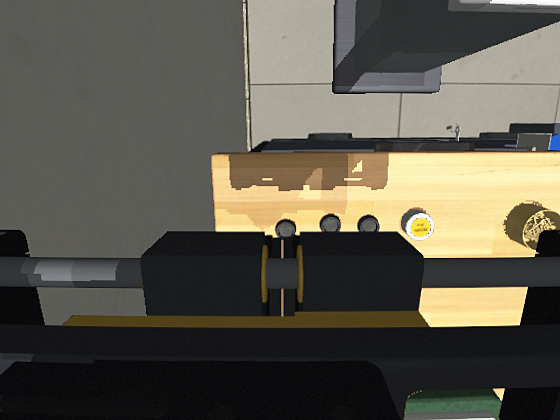

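View pics/t1.png

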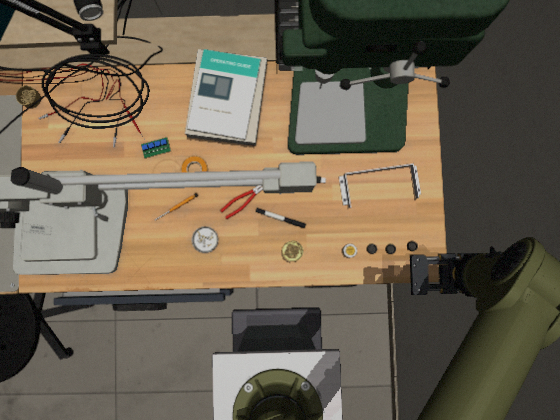

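```bash
python3 -m handwheel '[[0,0,0,0,0.14],[0,0,0,0,0.28],[0,0,0,0,0.42],[0,0,0,0,0.56],[0,0,0,0,0.7],[0,0,0,0,0.84],[0,0,0,0,0.98],[0,0,0,0,1.12],[0,0,0,0,1.26],[0,0,0,0,1.4],[0,0,0,0,1.54],[0,0,0,0,1.68],[0,0,0,0,1.82],[0,0,0,0,1.96],[0,0,0,0,2.1],[0,0,0,0,2.24],[0,0,0,0,2.38],[0,0,0,0,2.52],[0,0,0,0,2.66],[0,0,0,0,2.8]]'; python3 -m handwheel '[[0,0,0,0,0.14],[0,0,0,0,0.28],[0,0,0,0,0.341],[0,0,0,0,0.341]]'; python3 -c "
from cell import *;import cv2;print(get_obs()['qpos'])
cv2.imwrite('pics/w2.png',read_camera('wrist'))"
```

```text
time_s: 4.95
tool_pos: [0.3511, -0.3476, 0.2223]
tool_rot: [-179.9, -0.0, 19.3]
force: [-0.4, 0.0, -0.4]
grip_width: 0.0006
time_s: 5.35
tool_pos: [0.351, -0.3478, 0.2223]
tool_rot: [-179.9, -0.0, 0.1]
force: [0.4, 0.1, 0.3]
grip_width: 0.0005
[ -9.83650928  -3.19592598  50.51854762 106.15622961   2.49823644
  75.91782942 -49.82841396]
```

View pics/w2.png

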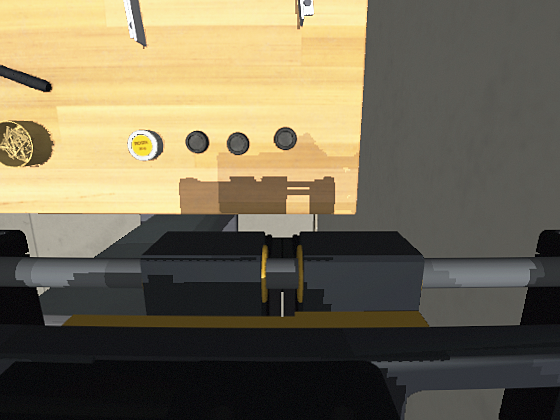

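```bash
python3 - <<'E'
from h import *
im=cv2.imread("pics/w2.png")
print(ray("wrist",[(198,141),(237,143),(286,138)],.009)); print(ray("wrist",[(145,144)],.022))
print(ray("wrist",[(141,46),(301,23)],.0))
E
```

```text
[[ 0.40158104 -0.2532198   0.009     ]
 [ 0.39934533 -0.29776011  0.009     ]
 [ 0.40506931 -0.35362454  0.009     ]]
[[ 0.39900107 -0.19720704  0.022     ]]
[[ 0.5047545  -0.19304568  0.        ]
 [ 0.52733285 -0.36922981  0.        ]]
```

```bash
python3 -m handwheel '[[0,0.005,0.008,0.05,-0.1],[0,0.010,0.008,0.10,-0.1],[0,0.010,0.008,0.14,-0.1],[0,0.010,0.008,0.18,-0.1],[0,0.010,0.008,0.205,-0.1],[0,0.010,0.008,0.217,-0.1],[0,0.010,0.008,0.217,-0.1]]'; python3 -c "
from cell import *;import cv2;print(get_obs()['qpos'])
cv2.imwrite('pics/w3.png',read_camera('wrist'))"
```

```text
time_s: 6.1
tool_pos: [0.3594, -0.3563, 0.0043]
tool_rot: [-179.9, 0.1, 5.8]
force: [0.5, 0.1, 0.3]
grip_width: 0.0005
[ -1.81963594  19.25389007  49.30894661 117.38974986 -18.57419006
  51.45919873 -26.43343727]
```

View pics/w3.png

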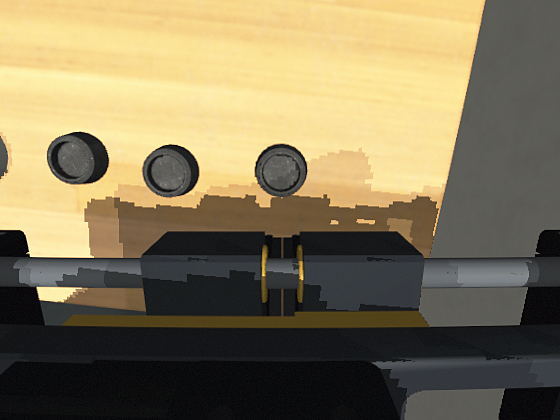

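```bash
python3 -m handwheel '[[0,0.01,0,0,0],[0,0.018,0,0,0],[0,0.022,0,0,0],[0,0.026,0,0,0],[0,0.032,0,0,0],[0,0.040,0,0,0],[0,0.048,0,0,0],[0,0.056,0,0,0],[0,0.064,0,0,0],[0,0.072,0,0,0],[0,0.08,0,0,0],[0,0.084,0,0,0],[0,0.086,0,0,0]]'; python3 -c "
from cell import *;import cv2;print(get_obs()['qpos'])
cv2.imwrite('pics/w4.png',read_camera('wrist'))"
```

```text
time_s: 7.45
tool_pos: [0.4462, -0.3486, 0.0055]
tool_rot: [180.0, 0.0, 5.8]
force: [-0.1, -0.6, 0.4]
grip_width: 0.0005
[ -2.86911283  25.97361415  45.76310328 109.1223593  -22.71786938
  54.32694847 -30.62532875]
```

View pics/w4.png

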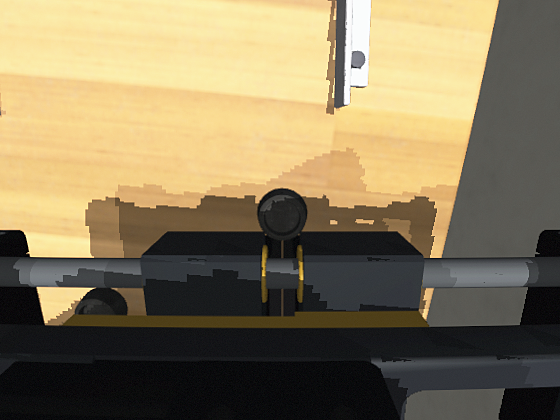

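```bash
python3 -m handwheel '[[0,0.004,0,0,0],[0,0.010,0,0,0],[0,0.018,0,0,0],[0,0.026,0,0,0],[0,0.034,0,0,0],[0,0.042,0,0,0],[0,0.050,0,0,0],[0,0.058,0,0,0],[0,0.066,0,0,0],[0,0.074,0,0,0],[0,0.080,0,0,0],[0,0.084,0,0,0],[0,0.087,0,0,0],[0,0.088,0,0,0],[0,0.088,0,0,0]]'; python3 -c "
from cell import *;import cv2;print(get_obs()['qpos'])
cv2.imwrite('pics/w5.png',read_camera('wrist'))"
```

```text
time_s: 9.0
tool_pos: [0.5331, -0.34, 0.0055]
tool_rot: [-180.0, -0.0, 5.8]
force: [-0.0, -0.7, -0.1]
grip_width: 0.0003
[ -3.07118314  32.95513795  42.87489275  99.34254263 -25.8748069
  58.02429896 -34.97606933]
```

View pics/w5.png

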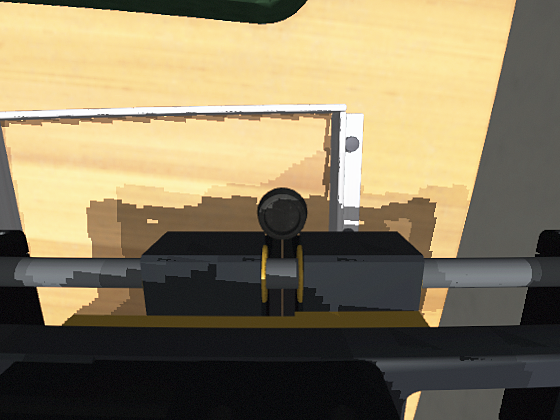

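```bash
python3 -m handwheel '[[0,-0.01,0,0,0],[0,-0.04,0,0,0],[0,-0.08,0,0,0],[0,-0.12,0,0,0],[0,-0.155,0,0,0],[0,-0.175,0,0,0],[0,-0.175,-0.02,0,0],[0,-0.173,-0.045,0,0],[0,-0.170,-0.056,0,0],[0,-0.170,-0.056,0,0]]'; python3 - <<'E'
from h import *
print(get_obs()['qpos'])
im=read_camera('wrist');cv2.imwrite('pics/w6.png',im)
E
```

```text
time_s: 10.05
tool_pos: [0.3579, -0.2993, 0.0053]
tool_rot: [-179.9, -0.0, 5.9]
force: [0.1, -0.8, 0.9]
grip_width: 0.0008
[ -9.99852126  13.34569411  50.95999702 122.72102516 -13.7609841
  49.67954567 -34.90647873]
```

View pics/w6.png

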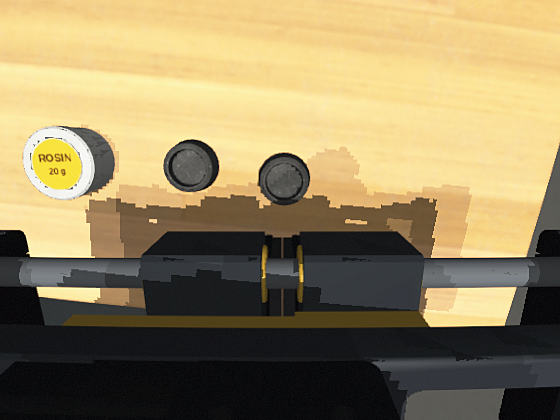

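```bash
python3 -m handwheel '[[0,0.008,0.0015,0,0],[0,0.014,0.0015,0,0],[0,0.018,0.0015,0,0],[0,0.022,0.0015,0,0],[0,0.028,0.0015,0,0],[0,0.036,0.0015,0,0],[0,0.044,0.0015,0,0],[0,0.052,0.0015,0,0],[0,0.060,0.0015,0,0],[0,0.068,0.0015,0,0],[0,0.076,0.0015,0,0],[0,0.082,0.0015,0,0],[0,0.086,0.0015,0,0],[0,0.088,0.0015,0,0]]'; python3 - <<'E'
from h import *
im=read_camera('wrist');cv2.imwrite('pics/w7.png',im)
E
```

```text
time_s: 11.5
tool_pos: [0.4465, -0.2939, 0.0055]
tool_rot: [180.0, 0.0, 5.8]
force: [-0.3, 0.7, 0.1]
grip_width: 0.0004
```

View pics/w7.png

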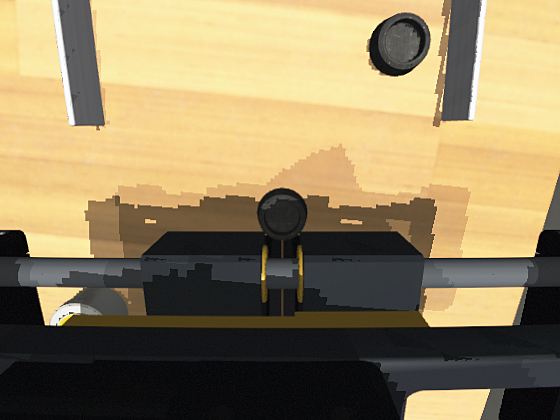

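```bash
python3 -m handwheel '[[0,0.004,0,0,0],[0,0.010,0,0,0],[0,0.018,0,0,0],[0,0.026,0,0,0],[0,0.034,0,0,0],[0,0.042,0,0,0],[0,0.050,0,0,0],[0,0.058,0,0,0],[0,0.066,0,0,0],[0,0.074,0,0,0],[0,0.080,0,0,0],[0,0.083,0,0,0],[0,0.085,0,0,0],[0,0.085,0,0,0]]'; python3 - <<'E'
from h import *
im=read_camera('wrist');cv2.imwrite('pics/w8.png',im)
E
```

```text
time_s: 12.95
tool_pos: [0.5308, -0.2854, 0.0055]
tool_rot: [-180.0, -0.0, 5.8]
force: [-0.1, 0.2, -0.1]
grip_width: 0.0004
```

View pics/w8.png

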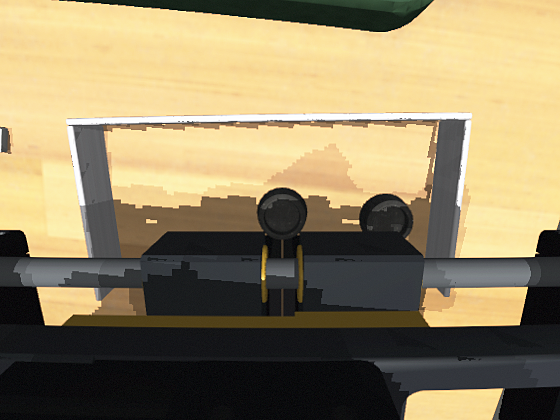

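```bash
python3 -m handwheel '[[0,-0.01,0,0,0],[0,-0.04,0,0,0],[0,-0.08,0,0,0],[0,-0.12,0,0,0],[0,-0.155,0,0,0],[0,-0.172,0,0,0],[0,-0.172,-0.02,0,0],[0,-0.170,-0.040,0,0],[0,-0.167,-0.047,0,0],[0,-0.167,-0.047,0,0]]'; python3 - <<'E'
from h import *
print(get_obs()['qpos'])
im=read_camera('wrist');cv2.imwrite('pics/w9.png',im)
E
```

```text
time_s: 14.0
tool_pos: [0.361, -0.2545, 0.0058]
tool_rot: [-180.0, -0.1, 5.9]
force: [0.2, -0.3, 0.2]
grip_width: 0.0003
[-16.54627772   8.95433347  51.41231114 126.03053215  -9.41045861
  48.68539272 -43.30131185]
```

View pics/w9.png

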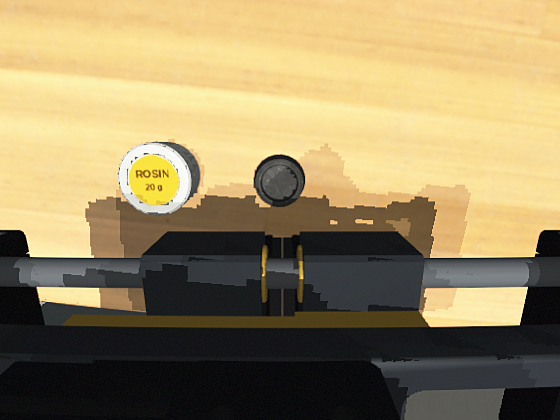

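```bash
python3 -m handwheel '[[0,0.008,-0.0015,0,0],[0,0.012,-0.0015,0,0],[0,0.016,-0.0015,0,0],[0,0.020,-0.0015,0,0],[0,0.026,-0.0015,0,0],[0,0.034,-0.0015,0,0],[0,0.042,-0.0015,0,0],[0,0.050,-0.0015,0,0],[0,0.058,-0.0015,0,0],[0,0.066,-0.0015,0,0],[0,0.074,-0.0015,0,0],[0,0.080,-0.0015,0,0],[0,0.084,-0.0015,0,0],[0,0.086,-0.0015,0,0]]'; python3 - <<'E'
from h import *
im=read_camera('wrist');cv2.imwrite('pics/w10.png',im)
E
```

```text
time_s: 15.45
tool_pos: [0.4456, -0.2453, 0.0055]
tool_rot: [180.0, 0.0, 5.8]
force: [-0.2, -0.0, -0.1]
grip_width: 0.0003
```

View pics/w10.png

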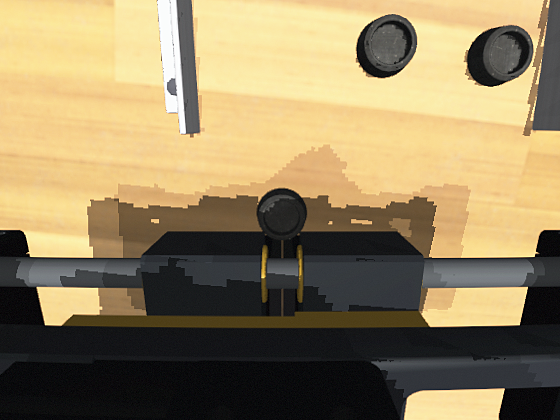

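```bash
python3 -m handwheel '[[0,0.004,0,0,0],[0,0.010,0,0,0],[0,0.018,0,0,0],[0,0.026,0,0,0],[0,0.034,0,0,0],[0,0.042,0,0,0],[0,0.050,0,0,0],[0,0.058,0,0,0],[0,0.066,0,0,0],[0,0.074,0,0,0],[0,0.078,0,0,0],[0,0.080,0,0,0],[0,0.082,0,0,0],[0,0.082,0,0,0]]'; python3 - <<'E'
from h import *
im=read_camera('wrist');cv2.imwrite('pics/w11.png',im)
E
```

```text
time_s: 16.9
tool_pos: [0.5268, -0.237, 0.0056]
tool_rot: [-180.0, -0.0, 5.8]
force: [0.8, 0.2, -0.3]
grip_width: 0.0006
```

View pics/w11.png

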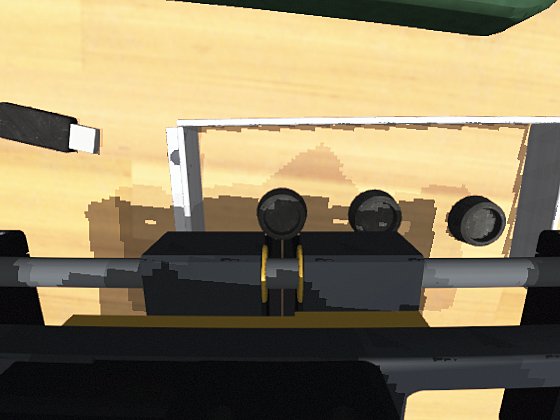

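All three feet are in, at (282,213), (375,213) and (477,220), and the stick lies well away. Next I back off, rise a little, and check.

```bash
python3 -m handwheel '[[0,-0.01,0,0,0],[0,-0.04,0,0,0],[0,-0.06,0,-0.02,0],[0,-0.09,0,-0.06,0],[0,-0.12,0.03,-0.1,0],[0,-0.13,0.05,-0.13,0],[0,-0.13,0.05,-0.13,0],[0,-0.13,0.05,-0.13,0],[0,-0.13,0.05,-0.13,0]]'; python3 - <<'E'
from h import *
p=camera_params('wrist');np.save('p12.npy',p,allow_pickle=True)
cv2.imwrite('pics/w12.png',read_camera('wrist'));cv2.imwrite('pics/t12.png',read_camera('top'))
E
```

```text
time_s: 17.85
tool_pos: [0.4019, -0.2984, 0.1343]
tool_rot: [-179.9, 0.1, 5.8]
force: [0.1, 0.8, -0.4]
grip_width: 0.0004
```

View pics/w12.png

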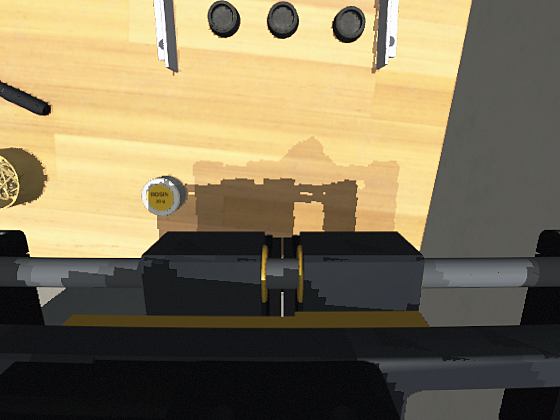

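View pics/t12.png

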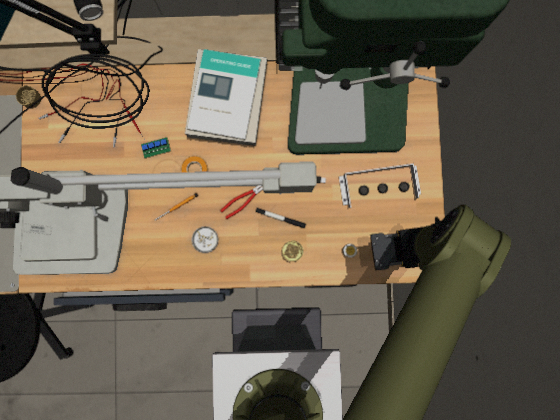

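```bash
python3 - <<'E'
from h import *
t=cv2.imread('pics/t12.png')
f=[ray('top',[c],.008)[0] for c,a in dark(t,(352,178,412,198),75,30)]
w=ray('wrist',[(223,19),(283,20),(348,24)],.009)
L,R=ray('wrist',[(175,72),(378,68)],0)
print(f);print(w);print(L,R)
for L,R in((L,R),(np.array([.508,-.196,0]),np.array([.525,-.368,0]))):
    o=(L+R)/2;y=(L-R)/np.linalg.norm(L-R);x=np.array([y[1],-y[0],0]);print(np.linalg.norm(L-R))
    for p in list(f)+list(w): print(round((p-o)@x,4),round((p-o)@y,4))
a=cv2.imread('pics/top0.png')
print('cup/usb diff',np.abs(a[235:265,278:306].astype(int)-t[235:265,278:306]).mean(),np.abs(a[175:186,316:328].astype(int)-t[175:186,316:328]).mean(),'tin',ray('wrist',[(161,196)],.022))
E
```

```text
[array([ 0.55612458, -0.33766727,  0.008     ]), array([ 0.55398889, -0.28352558,  0.008     ]), array([ 0.54959093, -0.23475263,  0.008     ])]
[[ 0.54775572 -0.23681453  0.009     ]
 [ 0.55174216 -0.28498695  0.009     ]
 [ 0.55434318 -0.33750278  0.009     ]]
[ 0.50470425 -0.19648164  0.        ] [ 0.52555371 -0.36954107  0.        ]
0.17431083812800063
0.0342 -0.0592
0.0385 -0.0052
0.04 0.0438
0.0379 0.042
0.0361 -0.0063
0.0324 -0.0588
0.1728380745090618
0.034 -0.0593
0.0372 -0.0052
0.0376 0.0438
0.0355 0.0419
0.0348 -0.0064
0.0322 -0.059
cup/usb diff 6.898412698412699 6.679292929292929 tin [[ 0.3995606  -0.19403757  0.022     ]]
```

```bash
python3 -c "
from cell import *;print(get_obs()['force'],get_obs()['joint_velocities']);print(sign_off())"
```

```text
[-0.26629104  0.81656535 -0.30533227] [-0.05463526  0.22044219  0.0170756  -0.41982636  0.09001271  0.02035476
 -0.0150922 ]
the job is handed in; nothing more can be done
None
```

All three rubber feet are in the catch tray, and I handed the job in at about 18 s of the 67 s allowed. I pushed them one at a time with the closed fingertips, along the tray's own axis (turned about 0.1 rad). Then I backed the arm off and up until it was clear of everything.

My last checks, with the top and wrist cameras agreeing to about 2 mm:

- **Feet:** all stand flat, 32 to 40 mm behind the open front (at least 12 mm needed). In the tray's y they sit at about +43, -6 and -59 mm, inside the ±85 mm limit.
- **Tin:** it measured within about 3 mm of its starting place, which is as fine as the cameras can tell.
- **Cup and USB stick:** I saw no movement. I only compared pictures before and after for these two, and did not measure their positions again.
- **Calibration:** the tray width came out at 173 to 174 mm against the stated 170 mm, within what the cameras can resolve. The scene camera read positions up to 10 mm nearer the robot than the top camera, so I used the top and wrist cameras instead.
- **Forces:** the readings after each move stayed at about 2 N or less on each axis.

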